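Close a bayonet filter cap and pin it

TASK

Close the coolant filter on the bench: set the aluminium cap in the mouth of the housing with its two lugs in the slots, press it down against the spring and twist it clockwise (seen from above) until it locks and springs up into its catch. Then take the headed locking pin out of the wooden stand and drop it through the cap's ear, all the way down into the hole in the housing. Leave the cap locked and the pin upright in place, and do not shove the other things on the bench about.

Things in the scene. Friction and masses are not known exactly. Their poses are not given: they have to be found in the camera images.
- housing: Coolant filter housing, bolted down: grey pot on a 150 x 110 x 12 mm foot, a brass pipe stub to +y and -y, and a 128 x 128 mm aluminium top plate, its top face 75 mm above the bench. Upright, its place and yaw differ from run to run. Origin: on the pot's axis at bench level; z up. The cap turns clockwise seen from above, 60 deg from slots to catch; the wrong way is blocked.
- mouth (a point): Centre of the round mouth (26 mm radius) in the top plate, at its top face, 75 mm above the bench; axes as the housing. A lip rings the mouth (its top 1.5 mm, its underside 10 mm below the top face), cut by two opposite slots. The lugs go down through the slots and turn under the lip.
- slot_in (a point): Middle of one way-in slot, at the top face, 31 mm from the mouth's axis, at 150 deg counter-clockwise (from above) from the housing's +x; the other is opposite (330 deg). Each is 17 mm wide and reaches out to 35 mm from the axis.
- catch (a point): Point on the top face above one catch, 31 mm from the axis on the housing's +y; the other is opposite. Lugs end here, 60 deg clockwise from the slots, against a stop. Here the underside of the lip is only 7 mm below the top face: a lug springs up 3 mm into a pocket with 1.8 mm play to each side.
- follower (a joint): Sprung steel disc, 22 mm radius, in the mouth; its top is 8 mm below the top face at 0, and the value (m) grows as it is pressed down. It pushes the cap up with 3 N at first, plus 0.7 N per mm. About 5 mm when the cap is locked, 11 mm when it is pressed fully down.
- pin_hole (a point): Mouth of the locking pin hole: round, 10 mm wide, 22 mm deep, straight down, in the top plate, 50 mm from the axis along the housing's +x, at the top face (75 mm above the bench). Once the cap is locked it is seen only through the slot in the cap's ear.
- cap: Loose aluminium bayonet cap, about 220 g, standing on its plug on the bench left or right of the housing. Origin: centre of the plug's underside; z up. Plug 48 mm across, 19 mm high; above it a disc 82 mm across, z = 19 to 25 mm. Pressed fully down in the housing its origin is 56 mm above the bench; it can turn while below 59 mm; locked it stands at 62 mm. The same after half a turn.
- cap_bar (a point): Point in the cap's grip bar, 47 mm above the cap's origin, on its axis. The bar stands on the disc along the cap's x: 60 mm long, 14 mm thick, z = 25 to 55 mm of the cap. Locked, the bar lies along the housing's y, its top 117 mm above the bench.
- cap_lug (a point): Middle of one lug, 28 mm from the axis on the cap's +x, 3 mm above its underside; the other is opposite, both below the bar's ends. Lugs are 12 mm wide, 6 mm high, and reach 32 mm from the axis.
- cap_ear (a point): Centre of the slot in one of the cap's two ears, at its upper face (25 mm above the cap's origin), 50 mm from the axis on the cap's +y; the other is opposite on -y. Slot 18 mm wide (cap x), 14 mm long (cap y); ears reach 63 mm from the axis. Locked, one slot lies over the pin hole, the ear's upper face 87 mm above the bench.
- stand: Wooden stand, fixed, 50 x 110 x 36 mm high, with two upright holes 10 mm wide at y = -30 and +30 mm of its frame; one holds the locking pin, the other a punch (which is where differs). Origin: centre of its underside. It lies on the other side of the housing from the cap.
- pin: Loose steel locking pin, about 60 g, upright in the stand, tip 6 mm above the bench. Shank 8 mm thick, 30 mm long, tapered tip; collar 22 mm across (z = 30 to 35 mm); plain round head to grip, 16 mm across (z = 35 to 67 mm). Origin: at the tip; z up to the head. Home in the housing, the collar rests on the cap's ear and the tip is about 18 mm below the top face.
- pin_tip (a point): Tip of the locking pin's shank (same point as the pin's origin).
- punch: Dark steel punch, 13 mm thick body tapering upwards, no collar, standing in the stand's other hole 60 mm from the pin. Origin at its foot. Not needed; leave it.
- brass_ring: Brass ring, 58 mm across, 10 mm high, lying on the bench. Origin: centre of underside. Leave it.
- funnel: Red plastic funnel, mouth down, 80 mm across, 85 mm high. Origin: centre of underside. Leave it.
- oil_can: Dark steel can, 52 mm across, 120 mm high. Origin: centre of underside. Leave it.
Things that resemble listed ones, but are neither listed nor needed, are in the scene too. Several things have the shape of the pin; the one meant has the colours described above. What is shaped like the cap but pink is not meant.

How it is judged:
On the way, in this order (a step that is already met when the one before it is completed fails the run):
1. the cap's lugs are down through the slots, pressed in against the spring (z of cap in the frame of housing below 0.0595 m and horizontal distance between cap and housing below 0.005 m and angle between cap's own z axis and vertical below 0.1 rad), for 0.05 s.
2. the cap is turned and has sprung up into its catch (z of cap in the frame of housing between 0.0595 and 0.0645 m and horizontal distance between cap and housing below 0.005 m and angle between the x axis of cap and the y axis of housing, either way round below 0.14 rad and angle between cap's own z axis and vertical below 0.1 rad), for 0.2 s.
3. the pin is through the ear and down in the hole (all of step 2 and horizontal distance between pin_tip and pin_hole below 0.004 m and z of pin_tip in the frame of housing below 0.063 m and angle between pin's own z axis and vertical below 0.2 rad), for 0.2 s.
At the end, for the whole second after the job is handed in: Cap upright within 0.1 rad, centred within 5 mm, origin 59.5 to 64.5 mm above the bench, bar within 0.14 rad of the housing's y axis. Pin tip within 4 mm of the hole's axis and over 12 mm below the top face, pin within 0.2 rad of upright. Both slower than 20 mm/s (all of step 3 and linear speed of each of cap, pin below 0.02 m/s); the robot touches nothing.
It fails at once if the funnel is shoved more than 40 mm or knocked over (distance of funnel from where it was at the start of the episode above 0.04 m or angle between funnel's own z axis and vertical above 0.6 rad).
It fails at once if the brass ring is shoved more than 40 mm or knocked over (distance of brass_ring from where it was at the start of the episode above 0.04 m or angle between brass_ring's own z axis and vertical above 0.6 rad).
It fails at once if the oil can is shoved more than 40 mm or knocked over (distance of oil_can from where it was at the start of the episode above 0.04 m or angle between oil_can's own z axis and vertical above 0.6 rad).
It fails at once if the punch is shoved more than 40 mm or knocked over (distance of punch from where it was at the start of the episode above 0.04 m or angle between punch's own z axis and vertical above 0.6 rad).
It also fails if it takes over 54 s, if anything falls off the work surface, if the arm or the gripper's body presses on something with over 40 N, if the wrist force passes 120 N, or if a joint passes its speed limit or range.

ROBOT

A 6-joint arm with a two-finger parallel gripper is mounted at the origin on the work surface. World frame = base frame: x ahead of the robot, y to its left, z up, the work surface at z = 0. Lengths are in m, angles in rad, forces in N, time in s.
With the tool pointing down it reaches from about 0.35 to 0.975 m from the base axis. Payload 4.9 kg.
Tool frame: the origin (TCP) lies midway between the tips of the shut fingers; the grasp point (between the pads) lies 19 mm behind it; z points along the fingers, y is the direction in which the jaws open and shut (so a half turn about z gives the same grasp; the last joint's range is limited). The gripper opens to 85 mm and grips with 20 to 120 N. Pads are 22 mm wide; open, the fingers measure 114 mm over their backs; the gripper's body (76 mm by 85 mm) begins 54 mm behind the grasp point. The pads swing forward as they close: fully open they stand 13 mm farther back than shut.
Start: joints at [-0.119, 0.053, 1.613, -0, 1.476, -0.119], TCP at [0.625, 0, 0.231] pointing down, gripper open.
Joint ranges: [-3.01, 3.01], [-1.01, 2.22], [0.06, 2.58], [-1.02, 4.17], [0.09, 2.62], [-3.14, 3.14]. Speed limits (rad/s): [2.57, 2.57, 3.14, 3.14, 3.14, 3.14].

INTERFACE

Orientations are given as a unit quaternion [w, x, y, z].
In Python, from plant import manip, cams gives the robot as it stands.
- The arm moves only by the tool jog_arm, never from a script. Its argument "targets" is a list of rows, each a list of 4 numbers: the shift along the tool's x, y, z in m, then the turn about the tool's z in degrees. A call has 1 to 5 rows; each row is the pose to reach, as a shift and turn from the pose commanded when the call began, along the tool's axes at that moment; what a row does not reach only later rows make up. A row lasts 1/12 s, in which the tool goes at most 41.7 mm and 7.16 degrees, less where a joint would pass 70% of its speed; a pose out of reach is approached as far as the arm can. A call with a gripper value outside its range is refused whole. "fingers" is the opening, from 0 (shut) to 1 (fully open), set as the call begins (left out, the last holds). The fingers move at their own pace and stop on an object; the grip force is fixed at half the most. Time passes only in rows, so rows that repeat a pose let the fingers close. It gives the time, the measured TCP pose, the force and the opening at its end, in the units of the state.
- manip.state(): the state, without advancing time (a new reading comes with each control period).
- cams.grab_frame(name): name is "scene" or "side" or "wrist"; returns the picture (384x512x3 uint8, red, green, blue); there is no depth.
- cams.get_calibration(name): a dict with "camera_matrix" (3x3 intrinsics, pixels), "cam_to_world" (4x4, takes a point from camera to world coordinates). Camera axes: x right, y up, looking along -z (the intrinsics and any distortion apply to the point x, -y, -z); pixel columns grow to the right and rows downward; lengths in m; the calibration is good to about 2 mm. A picture is of the moment at which its call begins: read the wrist's pose just before it. get_calibration takes no time and is no camera call; for the wrist camera it gives the pose at the moment of the call.
- manip.job_done(): hands the job in, once; it reports no verdict.
The state is a dict: "time": time; "joint_pos": joint angles; "joint_vel": joint speeds; "joint_efforts": joint torques, N m; "tool_pos": TCP position; "tool_rot": TCP orientation; "contact_force": force on the tool from outside, world axes, zero at the start; "ft_torque": the same for the moment, N m; "gripper_width": opening from 0.0 (shut) to 1.0 (fully open).
Only numpy, scipy, OpenCV 4.12 (cv2) and the standard library are available. Lean on these libraries where they do the work, as an engineer would, in place of code of your own. Each camera call takes 0.05 s, during which the arm holds its last target. There are 200 camera calls.

## Working session

There is one attempt and no reset: what is moved stays moved. The work goes in short steps, Python scripts to look and compute and a tool call to move; the robot and the scene stay as the last step left them, time stands still between calls to the robot, and variables do not carry over. Pictures are saved under pics/ and viewed, about 8 in all and at most 12, crops included, and the job is handed in when it is done.

Besides the shell and the picture viewer there is one more tool, called after "Request:" as name(argument=value, ...), one argument or row to a line, values as JSON. jog_arm: Moves the arm, as the interface text tells. Its arguments: {"type":"object","properties":{"targets":{"type":"array"},"fingers":{"type":"number"}},"required":["targets"]}

```bash
mkdir -p pics
cat > h.py <<'E'
import numpy as np, cv2
from plant import manip, cams
def grab(n,f):
    c=cams.get_calibration(n); im=cams.grab_frame(n); cv2.imwrite('pics/'+f+'.png',im[:,:,::-1]); np.savez('pics/'+f+'.npz',K=c['camera_matrix'],T=c['cam_to_world'],im=im); 
    return im,c
def ray(f,uv):
    d=np.load('pics/'+f+'.npz'); p=np.linalg.inv(d['K'])@[uv[0],uv[1],1]; T=d['T']
    return T[:3,3],T[:3,:3]@(p*[1,-1,-1])
def onz(f,uv,z):
    o,v=ray(f,uv); return o+v*(z-o[2])/v[2]
def proj(f,P):
    d=np.load('pics/'+f+'.npz'); T=d['T']; q=T[:3,:3].T@(np.asarray(P)-T[:3,3]); q=d['K']@(q*[1,-1,-1]); return q[:2]/q[2]
E
python3 - <<'E'
from h import *
for n in ('scene','side','wrist'):
    im,c=grab(n,n+'0'); print(n,c)
a=[cv2.imread(f'pics/{n}0.png') for n in ('scene','side')]
cv2.imwrite('pics/both.png',np.vstack(a)[:, :])
E
```

```text
scene {'camera_matrix': array([[421.3915398 ,   0.        , 249.49168622],
       [  0.        , 421.3915398 , 184.30724654],
       [  0.        ,   0.        ,   1.        ]]), 'cam_to_world': array([[-0.53687131, -0.48538895,  0.69004838,  1.45635903],
       [ 0.84365993, -0.31146608,  0.43729487,  0.52123894],
       [ 0.00266857,  0.81693724,  0.57672041,  0.78599127],
       [ 0.        ,  0.        ,  0.        ,  1.        ]])}
side {'camera_matrix': array([[497.29452291,   0.        , 251.18411549],
       [  0.        , 497.29452291, 197.39283302],
       [  0.        ,   0.        ,   1.        ]]), 'cam_to_world': array([[-0.92085846,  0.21881232, -0.32270863,  0.23845388],
       [-0.38957286, -0.55010465,  0.7386595 ,  0.88728236],
       [-0.01589572,  0.80591937,  0.59181187,  0.78329614],
       [ 0.        ,  0.        ,  0.        ,  1.        ]])}
wrist {'camera_matrix': array([[283.19314803,   0.        , 255.10066951],
       [  0.        , 283.19314803, 188.97821374],
       [  0.        ,   0.        ,   1.        ]]), 'cam_to_world': array([[ 9.99999384e-01, -5.98464743e-04,  9.34399014e-04,
         6.24654438e-01],
       [ 3.35171514e-04,  9.65665649e-01,  2.59787878e-01,
         6.58252307e-02],
       [-1.05779092e-03, -2.59787405e-01,  9.65665255e-01,
         3.72426895e-01],
       [ 0.00000000e+00,  0.00000000e+00,  0.00000000e+00,
         1.00000000e+00]])}
```

View pics/scene0.png

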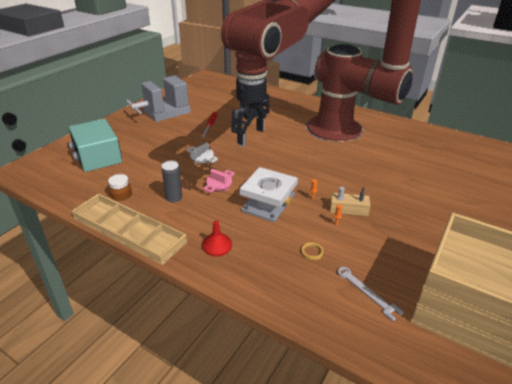

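View pics/side0.png

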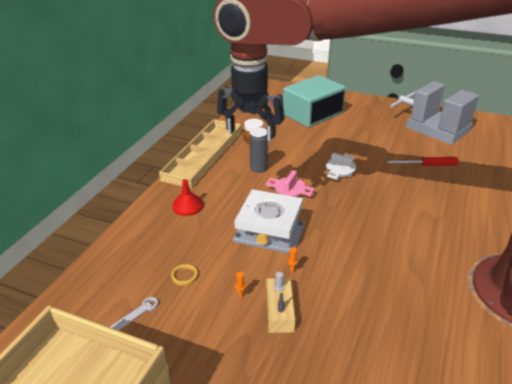

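Cap candidates: aluminium at scene (203,155) / side (341,165), which I take, and pink at (218,181), rejected. Pin candidates: grey in the stand at scene (340,192) / side (279,280), which I take. The orange ones at (314,187) and (337,213) and the dark punch at (362,194) are rejected. Next I triangulate these and make a close crop.

Run:
```python
from h import *
def tri(a,b):
    A=[];B=[]
    for f,uv in (('scene0',a),('side0',b)):
        o,v=ray(f,uv); v/=np.linalg.norm(v); M=np.eye(3)-np.outer(v,v); A.append(M);B.append(M@o)
    return np.linalg.lstsq(np.vstack(A),np.hstack(B),rcond=None)[0].round(3)
for n,a,b in (('cap',(203,155),(341,165)),('pink',(218,181),(290,185)),('mouth',(270,184),(269,210)),('pin',(340,190),(279,276)),('punch',(363,191),(281,296)),('or1',(314,182),(293,254)),('or2',(337,210),(240,277)),('funnel',(215,228),(185,183)),('can',(171,166),(259,135)),('ring',(312,251),(184,274))): print(n,tri(a,b))
ims=[cv2.resize(np.load(f'pics/{n}0.npz')['im'][y:y+100,x:x+130,::-1],(520,400) if 0 else (390,300),interpolation=cv2.INTER_CUBIC) for n,x,y in (('scene',170,125),('scene',250,150),('side',230,140),('side',225,235))]
cv2.imwrite('pics/crop0.png',np.vstack([np.hstack(ims[:2]),np.hstack(ims[2:])]))
```

```text
cap [ 0.478 -0.293  0.023]
pink [ 0.579 -0.153  0.021]
mouth [0.568 0.03  0.072]
pin [0.475 0.213 0.064]
punch [0.451 0.271 0.071]
or1 [0.472 0.13  0.057]
or2 [0.551 0.236 0.052]
funnel [0.808 0.004 0.068]
can [ 0.699 -0.231  0.112]
ring [0.689 0.231 0.005]
```

View pics/crop0.png

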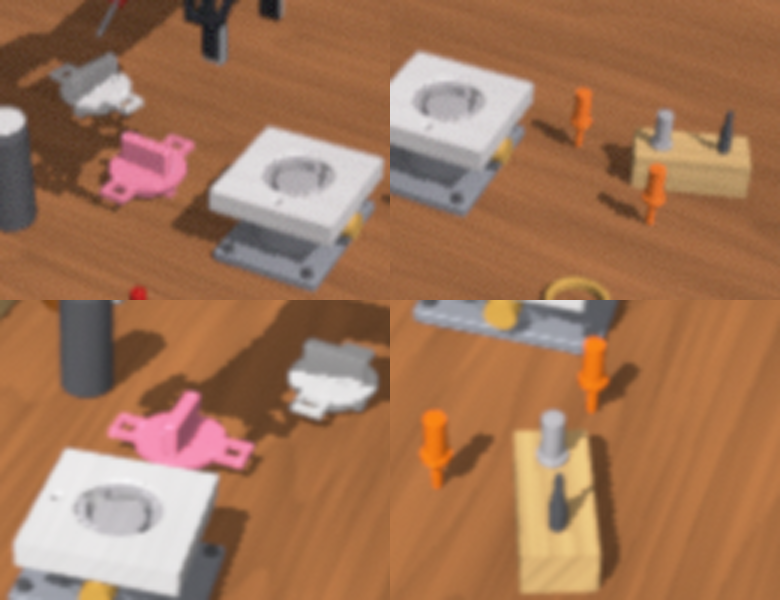

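The crop confirms it: the grey cap with its bar, and the grey pin beside the dark punch in the stand. Now the start-pose wrist picture, for the housing.

View pics/wrist0.png

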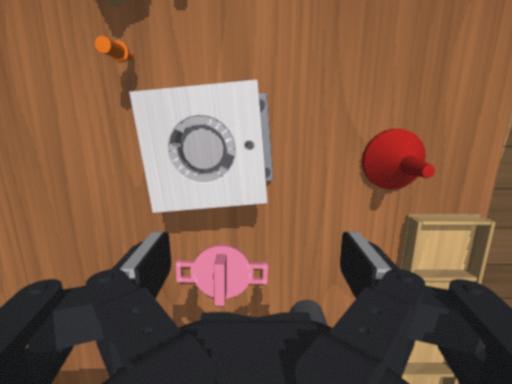

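Run:
```python
from h import *
print(manip.state()['tool_rot'],manip.state()['time'])
```

```text
[-6.41777274e-04  7.07098245e-01  7.07114835e-01 -5.19715643e-04] 0.15
```

Run:
```python
from h import *
im=np.load('pics/wrist0.npz')['im']; hsv=cv2.cvtColor(im,cv2.COLOR_RGB2HSV)
m=((hsv[:,:,1]<40)&(hsv[:,:,2]>185)).astype(np.uint8); m[230:]=0
m=cv2.morphologyEx(m,cv2.MORPH_CLOSE,np.ones((5,5)))
c=max(cv2.findContours(m,0,2)[0],key=cv2.contourArea)[:,0]
print(cv2.boundingRect(c))
W=np.array([onz('wrist0',p,.075)[:2] for p in cv2.convexHull(c)[:,0].astype(float)])
print('plate',cv2.minAreaRect((W*1000).astype(np.float32)))
g=cv2.cvtColor(im,cv2.COLOR_RGB2GRAY)
s=g[135:156,240:259]; mm=s<110; y,x=np.nonzero(mm); h=onz('wrist0',(x.mean()+240,y.mean()+135),.075)
s=(g<200).astype(np.uint8); s[:, :160]=0; s[:,242:]=0; s[:105]=0; s[190:]=0
c2=max(cv2.findContours(s,0,2)[0],key=cv2.contourArea); 
W2=np.array([onz('wrist0',p,.075)[:2] for p in cv2.convexHull(c2)[:,0].astype(float)]).astype(np.float32)
print('mouthcircle',cv2.minEnclosingCircle(W2*1000)); mc=onz('wrist0',(203,148),.075)
print('hole',h,'mouth',mc, np.degrees(np.arctan2(*(h-mc)[1::-1])),np.linalg.norm(h-mc))
a=onz('scene0',(192.7,149),.055);b=onz('scene0',(208.3,144.3),.055);print('bar',a,b)
a=onz('side0',(230+305/3,140+45/3),.055);b=onz('side0',(230+375/3,140+47/3),.055);print('bar',a,b)
```

```text
(130, 80, 137, 132)
plate ((568.0487670898438, 28.51354217529297), (127.74272155761719, 127.73008728027344), 5.102480411529541)
mouthcircle ((567.932861328125, 28.908693313598633), 36.466461181640625)
hole [0.61753227 0.03374467 0.075     ] mouth [0.56979943 0.03020822 0.075     ] 4.237213254072203 0.04786366548533401
bar [ 0.51017747 -0.3081444   0.055     ] [ 0.45571281 -0.28281068  0.055     ]
bar [ 0.5049126  -0.28839792  0.055     ] [ 0.44393182 -0.3085461   0.055     ]
```

Request:
jog_arm(
  targets=[
    [-0.035,-0.014,0,0],
    [-0.07,-0.028,0,0],
    [-0.11,-0.042,0,0],
    [-0.15,-0.056,0,0],
    [-0.19,-0.07,0,0],
  ],
)

```text
time: 0.57
tool_pos: [0.5546, -0.1892, 0.231]
tool_rot: [-0.0, 0.707, 0.707, -0.0]
contact_force: [0.2, -0.5, -0.2]
gripper_width: 1.001
```

Request:
jog_arm(
  targets=[
    [-0.04,-0.014,0,0],
    [-0.08,-0.028,0,0],
    [-0.12,-0.042,0,0],
    [-0.16,-0.056,0,0],
    [-0.18,-0.07,0,0],
  ],
)

```text
time: 0.98
tool_pos: [0.4842, -0.3713, 0.2309]
tool_rot: [0.0, 0.708, 0.706, -0.0]
contact_force: [0.6, 0.4, -0.2]
gripper_width: 1.001
```

Housing is at (0.568, 0.0287) with yaw about 5.2°; the plate fit and the hole agree. Now a wrist look at the cap.

Run:
```python
from h import *
grab('wrist','wrist1'); print(proj('wrist1',[.478,-.295,.04]),manip.state()['tool_pos'])
```

```text
[249.31462778 102.90431597] [ 0.48186327 -0.37397573  0.2307696 ]
```

View pics/wrist1.png

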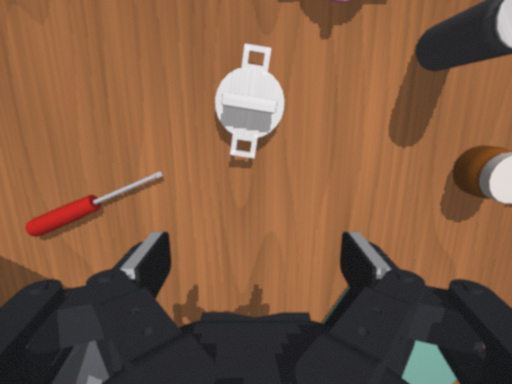

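Run:
```python
from h import *
im=np.load('pics/wrist1.npz')['im']; hsv=cv2.cvtColor(im,cv2.COLOR_RGB2HSV)
m=((hsv[:,:,1]<60)&(hsv[:,:,2]>80)).astype(np.uint8); m[170:]=0; m[:,:200]=0; m[:,300:]=0
cs,hi=cv2.findContours(m,cv2.RETR_CCOMP,2)
for c,h in zip(cs,hi[0]):
    if cv2.contourArea(c)>15:
        M=cv2.moments(c); p=(M['m10']/M['m00'],M['m01']/M['m00']); print(h[3]>=0,cv2.contourArea(c),p,onz('wrist1',p,.025).round(4))
c=max(cs,key=cv2.contourArea)[:,0].astype(float)
W=np.array([onz('wrist1',p,.025)[:2] for p in c]).astype(np.float32)
for q in range(1):
    ctr=W.mean(0)
    for _ in range(20):
        r=np.hypot(*(W-ctr).T); k=(abs(r-.041)<.004); A=np.c_[2*W[k],np.ones(k.sum())]; s=np.linalg.lstsq(A,(W[k]**2).sum(1),rcond=None)[0]; ctr=s[:2]
    print('disc',ctr,np.sqrt(s[2]+ctr@ctr),k.sum())
b=((hsv[:,:,1]<60)&(hsv[:,:,2]>225)).astype(np.uint8)
for x in (230,240,250,260,270): print(x,hsv[85:135:2,x,2])
```

```text
False 4983.5 (249.48791010334102, 101.0997625497475) [ 0.4779 -0.2925  0.025 ]
True 141.0 (243.35106382978722, 145.26359338061465) [ 0.4701 -0.3441  0.025 ]
True 193.0 (255.9257340241796, 57.9559585492228) [ 0.4855 -0.2459  0.025 ]
disc [ 0.47768265 -0.29498533] 0.04082428930554895 86
230 [222 222 222 220 224 230 228 224 222 222 186 137 149 148 146 148 145 148
 147 145 158 216 221 204 126]
240 [225 224 224 225 224 227 231 229 224 224 221 169 145 150 149 149 148 148
 148 149 149 159 217 222 223]
250 [223 225 225 224 225 223 231 232 229 226 225 221 155 149 152 150 153 150
 148 147 147 148 160 217 221]
260 [225 224 224 223 223 223 220 231 232 228 226 226 216 147 146 147 148 148
 148 147 147 148 147 159 217]
270 [226 226 225 224 225 225 224 224 232 233 228 227 227 204 144 161 161 162
 160 165 187 190 188 172 115]
```

Cap is at (0.4778, -0.295) with the bar at -8.9°. I'll grip it with tool y at 81°, which is an 81° counter-clockwise turn.

Request:
jog_arm(
  targets=[
    [0.03,-0.001,0,-7],
    [0.06,-0.003,0.02,-14],
    [0.079,-0.004,0.04,-21],
    [0.079,-0.004,0.07,-28],
    [0.079,-0.004,0.08,-35],
  ],
  fingers=0.5,
)

```text
time: 1.45
tool_pos: [0.4797, -0.286, 0.1467]
tool_rot: [-0.003, 0.458, 0.889, 0.001]
contact_force: [-0.5, -0.2, -0.6]
gripper_width: 0.501
```

Request:
jog_arm(
  targets=[
    [0,0,0,-7],
    [0,0,0,-14],
    [0,0,0,-21],
    [0,0,0,-28],
    [0,0,0,-35],
  ],
)

```text
time: 1.87
tool_pos: [0.4816, -0.2885, 0.1509]
tool_rot: [-0.0, 0.171, 0.985, 0.0]
contact_force: [0.9, 0.0, 0.3]
gripper_width: 0.498
```

Request:
jog_arm(
  targets=[
    [0,0,0,-7],
    [0,0,0,-11],
    [0,0,0,-11],
    [0,0,0,-11],
  ],
)

```text
time: 2.2
tool_pos: [0.4816, -0.2886, 0.151]
tool_rot: [-0.0, 0.079, 0.997, 0.0]
contact_force: [-1.1, -0.4, 0.2]
gripper_width: 0.501
```

```bash
cat >> h.py <<'E'
from scipy.spatial.transform import Rotation as R
def need(x,y,z,yawy):
    s=manip.state(); q=s['tool_rot']; M=R.from_quat([q[1],q[2],q[3],q[0]]).as_matrix()
    d=M.T@(np.array([x,y,z])-s['tool_pos']); cur=np.degrees(np.arctan2(M[1,1],M[0,1]))
    print('pos',np.round(s['tool_pos'],4),'yawy %.2f'%cur,'tilt %.4f'%M[2,2],'shift',d.round(4),'turn %.2f'%((cur-yawy+90)%180-90),'F',np.round(s['contact_force'],1),'w',s['gripper_width'],'t',s['time'],'q6 %.2f'%s['joint_pos'][5])
E
python3 -c "
from h import *
need(.4778,-.295,.031,81.1)"
```

```text
pos [ 0.4816 -0.2886  0.151 ] yawy 80.90 tilt -1.0000 shift [ 0.0027 -0.0069  0.12  ] turn -0.20 F [-1.1 -0.4  0.2] w 0.5013333276896014 t 2.2 q6 -2.08
```

Request:
jog_arm(
  targets=[
    [0.003,-0.007,0.03,0],
    [0.003,-0.007,0.06,0],
    [0.003,-0.007,0.09,0],
    [0.003,-0.007,0.11,0],
    [0.003,-0.007,0.12,0],
  ],
)

```text
time: 2.62
tool_pos: [0.4756, -0.2937, 0.0276]
tool_rot: [-0.002, 0.079, 0.997, 0.002]
contact_force: [-0.9, 0.7, -0.5]
gripper_width: 0.5
```

Request:
jog_arm(
  targets=[
    [0,0,0,0],
    [0,0,0,0],
    [0,0,0,0],
    [0,0,0,0],
    [0,0,0,0],
  ],
  fingers=0,
)

```text
time: 3.03
tool_pos: [0.4783, -0.296, 0.0326]
tool_rot: [0.001, 0.079, 0.997, -0.001]
contact_force: [-0.1, 0.3, -2.2]
gripper_width: 0.149
```

```bash
python3 -c "
from h import *
need(.4778,-.295,.15,81.1); grab('wrist','wrist2')"
```

```text
pos [ 0.4783 -0.296   0.0326] yawy 80.99 tilt -1.0000 shift [ 0.0004  0.0007 -0.1174] turn -0.11 F [-0.1  0.3 -2.2] w 0.14862176519081596 t 3.0333 q6 -2.10
```

View pics/wrist2.png

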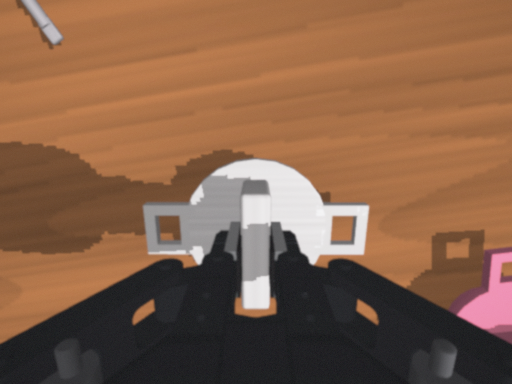

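Cap gripped, width 0.149. The ear slots are at (170,229) and (344,229), from which I get the cap centre in the tool frame.

Run:
```python
from h import *
a=onz('wrist2',(145,229),.025);b=onz('wrist2',(368,229),.025);c=(a+b)/2
print(a,b,c,np.linalg.norm(a-b),np.degrees(np.arctan2(*(b-a)[1::-1])))
# disc outline: front edge of circle (v min) at u=257,v=159
print(onz('wrist2',(257,159),.025))
```

```text
[ 0.46694818 -0.35757998  0.025     ] [ 0.48675793 -0.23203976  0.025     ] [ 0.47685305 -0.29480987  0.025     ] 0.12709356111321504 81.03288870071646
[ 0.43719441 -0.28829723  0.025     ]
```

Request:
jog_arm(
  targets=[
    [0,0,-0.03,0],
    [0,0,-0.06,0],
    [0,0,-0.09,0],
    [0,0,-0.12,0],
    [0,0,-0.12,0],
  ],
)

```text
time: 3.5
tool_pos: [0.4811, -0.2982, 0.1598]
tool_rot: [0.006, 0.078, 0.997, -0.004]
contact_force: [1.5, -0.6, -0.0]
gripper_width: 0.154
```

Run:
```python
from h import *
need(.568,.0287,.15,65.2)
```

```text
pos [ 0.4811 -0.2982  0.1598] yawy 81.00 tilt -0.9999 shift [-0.0345  0.3366  0.0078] turn 15.80 F [ 1.5 -0.6 -0. ] w 0.15371587981834348 t 3.5 q6 -2.10
```

Request:
jog_arm(
  targets=[
    [-0.01,0.025,0,2],
    [-0.03,0.06,0,4],
    [-0.045,0.1,0,7],
    [-0.06,0.135,0,10],
    [-0.075,0.17,0,12],
  ],
)

```text
time: 3.92
tool_pos: [0.5786, -0.1374, 0.1504]
tool_rot: [-0.0, 0.184, 0.983, 0.0]
contact_force: [0.4, -0.0, -1.5]
gripper_width: 0.149
```

Run:
```python
from h import *
need(.659,-.013,.165,65.2)
```

```text
pos [ 0.5786 -0.1374  0.1504] yawy 68.85 tilt -1.0000 shift [-0.0301  0.145  -0.0146] turn 3.65 F [ 0.4 -0.  -1.5] w 0.14932649597521738 t 3.9167 q6 -1.56
```

Request:
jog_arm(
  targets=[
    [-0.008,0.035,-0.005,1],
    [-0.015,0.07,-0.01,2],
    [-0.022,0.11,-0.015,3.6],
    [-0.03,0.145,-0.015,3.6],
    [-0.03,0.145,-0.015,3.6],
  ],
)

```text
time: 4.33
tool_pos: [0.6606, -0.009, 0.1659]
tool_rot: [0.001, 0.21, 0.978, 0.002]
contact_force: [-0.2, -1.9, -2.6]
gripper_width: 0.151
```

Request:
jog_arm(
  targets=[
    [0,0,0,0],
    [0,0,0,0],
  ],
)

```text
time: 4.5
tool_pos: [0.6576, -0.0147, 0.1651]
tool_rot: [-0.001, 0.213, 0.977, -0.0]
contact_force: [0.3, -0.6, -1.3]
gripper_width: 0.155
```

Run:
```python
from h import *
need(.568,.0287,.16,65.2); grab('wrist','wrist3')
for P in ([.568,.0287,.075],): print(proj('wrist3',P))
```

```text
pos [ 0.6576 -0.0147  0.1651] yawy 65.42 tilt -1.0000 shift [0.0995 0.0022 0.0052] turn 0.22 F [ 0.3 -0.6 -1.3] w 0.1548119126142965 t 4.5 q6 -1.28
[257.86579996  66.79607576]
```

View pics/wrist3.png

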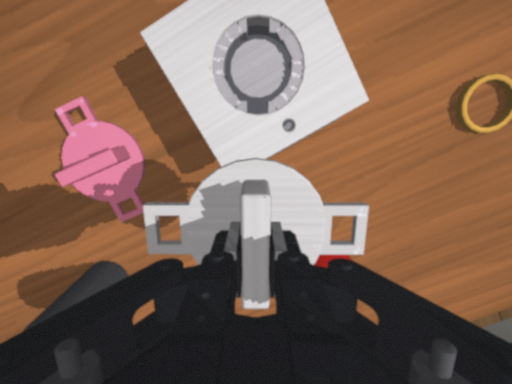

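Run:
```python
from h import *
s=manip.state(); q=s['tool_rot']; M=R.from_quat([q[1],q[2],q[3],q[0]]).as_matrix(); t=np.array(s['tool_pos'])
f='wrist3'; im=np.load('pics/wrist3.npz')['im']; g=cv2.cvtColor(im,cv2.COLOR_RGB2GRAY)
def tl(P): return (M.T@(P-t)*1000).round(1)
# slots: dark blobs
d=((g<75)).astype(np.uint8)
for (x0,y0,x1,y1) in ((235,10,282,42),(235,90,282,118),(278,112,300,134)):
    y,x=np.nonzero(d[y0:y1,x0:x1]); p=(x.mean()+x0,y.mean()+y0); print(p,len(x),x.min()+x0,x.max()+x0,y.min()+y0,y.max()+y0,tl(onz(f,p,.075)),onz(f,p,.075))
m=(g<205).astype(np.uint8); m[:8]=0; m[120:]=0; m[:,:205]=0; m[:,312:]=0
c=max(cv2.findContours(m,0,2)[0],key=cv2.contourArea); print('bbox',cv2.boundingRect(c))
W=np.array([onz(f,p,.075)[:2] for p in cv2.convexHull(c)[:,0].astype(float)],np.float32)*1000
(cx,cy),r=cv2.minEnclosingCircle(W); print('mouth',cx,cy,r,tl(np.array([cx,cy,75])/1000))
h=((cv2.cvtColor(im,cv2.COLOR_RGB2HSV)[:,:,1]<40)&(g>190)).astype(np.uint8); h[155:]=0;
c=max(cv2.findContours(h,0,2)[0],key=cv2.contourArea)[:,0]; c=c[(c[:,1]>2)&(c[:,1]<150)]
for side,sel in (('L',(c[:,0]<215)&(c[:,1]>40)),('R',(c[:,0]>325)&(c[:,1]<92))):
    P=np.array([onz(f,p,.075)[:2] for p in c[sel].astype(float)],np.float32); v=cv2.fitLine(P,2,0,.01,.01).ravel(); print(side,sel.sum(),np.degrees(np.arctan2(v[1],v[0]))%90)
zc=t[2]-.0326+.025
a=onz(f,(144,229),zc);b=onz(f,(368,229),zc);print('cap',tl((a+b)/2),tl(onz(f,(257,159),zc)))
```

```text
(np.float64(259.4078431372549), np.float64(31.313725490196077)) 255 242 279 25 41 [123.8   3.8  90.4] [0.54630856 0.03979649 0.075     ]<stdin>:8: RuntimeWarning: Mean of empty slice.
  ret = ret.dtype.type(ret / rcount)
Traceback (most recent call last):
ValueError: zero-size array to reduction operation minimum which has no identity
```

Run:
```python
from h import *
s=manip.state(); q=s['tool_rot']; M=R.from_quat([q[1],q[2],q[3],q[0]]).as_matrix(); t=np.array(s['tool_pos'])
f='wrist3'; im=np.load('pics/wrist3.npz')['im']; g=cv2.cvtColor(im,cv2.COLOR_RGB2GRAY)
def tl(P): return (M.T@(P-t)*1000).round(1)
m=(g<180).astype(np.uint8); m[:8]=0; m[122:]=0; m[:,:205]=0; m[:,312:]=0
c=max(cv2.findContours(m,0,2)[0],key=cv2.contourArea); print('bbox',cv2.boundingRect(c))
W=np.array([onz(f,p,.075)[:2] for p in cv2.convexHull(c)[:,0].astype(float)],np.float32)*1000
(cx,cy),r=cv2.minEnclosingCircle(W); print('mouth',cx,cy,r,tl(np.array([cx,cy,75])/1000)); print(cv2.fitEllipse(W))
h=((cv2.cvtColor(im,cv2.COLOR_RGB2HSV)[:,:,1]<40)&(g>190)).astype(np.uint8); h[155:]=0
c=max(cv2.findContours(h,0,2)[0],key=cv2.contourArea)[:,0]; c=c[(c[:,1]>2)&(c[:,1]<150)]
for side,sel in (('L',(c[:,0]<215)&(c[:,1]>40)),('R',(c[:,0]>325)&(c[:,1]<92))):
    P=np.array([onz(f,p,.075)[:2] for p in c[sel].astype(float)],np.float32); v=cv2.fitLine(P,2,0,.01,.01).ravel(); print(side,sel.sum(),np.degrees(np.arctan2(v[1],v[0]))%90)
p=g[116:134,279:300]; y,x=np.nonzero(p<110); hp=onz(f,(x.mean()+279,y.mean()+116),.075); print('hole',len(x),hp,tl(hp))
zc=t[2]-.0326+.025
a=onz(f,(144,229),zc);b=onz(f,(368,229),zc);print('cap',tl((a+b)/2),tl(onz(f,(257,159),zc)))
```

```text
bbox (219, 15, 86, 100)
mouth 567.8482055664062 28.952632904052734 35.31556701660156 [99.7  2.9 90.4]
((568.0009765625, 29.60749626159668), (68.1495132446289, 70.8631362915039), 71.8401870727539)
L 85 5.0405273
R 75 5.180234
hole 34 [0.61692532 0.03436776 0.075     ] [57.4 28.3 90.3]
cap [1.8 1.3 7.6] [42.   1.7  7.7]
```

Request:
jog_arm(
  targets=[
    [0.03,0.001,0,0.3],
    [0.06,0.002,0,0.3],
    [0.09,0.002,0,0.3],
    [0.0985,0.002,0.01,0.3],
    [0.0985,0.002,0.02,0.3],
  ],
)

```text
time: 4.97
tool_pos: [0.5677, 0.0278, 0.1463]
tool_rot: [0.0, 0.216, 0.976, 0.0]
contact_force: [1.6, 0.1, -2.2]
gripper_width: 0.149
```

Request:
jog_arm(
  targets=[
    [0,0,0,0],
    [0,0,0,0],
  ],
)

```text
time: 5.13
tool_pos: [0.5692, 0.0271, 0.1453]
tool_rot: [-0.001, 0.216, 0.976, -0.0]
contact_force: [1.1, 0.1, -2.4]
gripper_width: 0.145
```

Run:
```python
from h import *
need(.5687,.0278,.12,65.1)
```

```text
pos [0.5692 0.0271 0.1453] yawy 65.01 tilt -1.0000 shift [0.0007 0.0004 0.0253] turn -0.09 F [ 1.1  0.1 -2.4] w 0.1453183654176001 t 5.1333 q6 -1.22
```

Request:
jog_arm(
  targets=[
    [0.0007,0.0004,0.015,0],
    [0.0007,0.0004,0.028,0],
    [0.0007,0.0004,0.035,0],
    [0.0007,0.0004,0.042,0],
    [0.0007,0.0004,0.042,0],
  ],
)

```text
time: 5.55
tool_pos: [0.568, 0.0287, 0.102]
tool_rot: [-0.002, 0.216, 0.976, -0.0]
contact_force: [-0.2, -0.1, -2.5]
gripper_width: 0.151
```

Request:
jog_arm(
  targets=[
    [0,0,0,0],
    [0,0,0,0],
  ],
)

```text
time: 5.72
tool_pos: [0.5696, 0.0288, 0.1048]
tool_rot: [0.0, 0.216, 0.976, 0.0]
contact_force: [-0.9, -0.1, -1.5]
gripper_width: 0.151
```

Run:
```python
from h import *
need(.5687,.0278,.0886,65.1)
```

```text
pos [0.5696 0.0288 0.1048] yawy 65.10 tilt -1.0000 shift [ 0.0004 -0.0013  0.0162] turn -0.00 F [-0.9 -0.1 -1.5] w 0.1507169497371062 t 5.7167 q6 -1.22
```

Request:
jog_arm(
  targets=[
    [0,0,0.004,0],
    [0,0,0.008,0],
    [0,0,0.012,0],
    [0,0,0.015,0],
    [0,0,0.015,0],
  ],
)

```text
time: 6.13
tool_pos: [0.5702, 0.0288, 0.0906]
tool_rot: [0.001, 0.216, 0.976, 0.0]
contact_force: [-0.9, -0.2, 6.8]
gripper_width: 0.149
```

Run:
```python
from h import *
need(.5687,.0278,.0886,65.1)
```

```text
pos [0.5702 0.0288 0.0906] yawy 65.11 tilt -1.0000 shift [ 0.001  -0.0015  0.002 ] turn 0.01 F [-0.9 -0.2  6.8] w 0.14943991612902582 t 6.1333 q6 -1.22
```

Request:
jog_arm(
  targets=[
    [0,0,0.0015,0],
    [0,0,0.0015,6],
    [0,0,0.0015,12],
    [0,0,0.0015,18],
    [0,0,0.0015,24],
  ],
)

```text
time: 6.55
tool_pos: [0.5701, 0.0285, 0.0897]
tool_rot: [0.001, 0.416, 0.909, -0.0]
contact_force: [-2.1, -1.4, 6.4]
gripper_width: 0.151
```

Run:
```python
from h import *
need(.5687,.0278,.0886,5.1); print(manip.state()['ft_torque'])
```

```text
pos [0.5701 0.0285 0.0897] yawy 40.83 tilt -1.0000 shift [ 0.0004 -0.0015  0.0011] turn 35.73 F [-2.1 -1.4  6.4] w 0.1509300468965253 t 6.55 q6 -0.79
[-0.24801391  0.53943305  0.17283727]
```

Request:
jog_arm(
  targets=[
    [0,0,0,7],
    [0,0,0,14],
    [0,0,0,21],
    [0,0,0,28],
    [0,0,0,32],
  ],
)

```text
time: 6.97
tool_pos: [0.5694, 0.0287, 0.0894]
tool_rot: [0.0, 0.65, 0.76, -0.0]
contact_force: [-4.6, -0.9, 7.8]
gripper_width: 0.147
```

Request:
jog_arm(
  targets=[
    [0,0,0,4],
    [0,0,0,5],
    [0,0,0,5],
  ],
)

```text
time: 7.22
tool_pos: [0.5691, 0.0287, 0.0893]
tool_rot: [0.0, 0.681, 0.732, -0.0]
contact_force: [-5.2, -0.5, 8.7]
gripper_width: 0.152
```

Run:
```python
from h import *
need(.5687,.0278,.0946,5.1); print(manip.state()['ft_torque'])
```

```text
pos [0.5691 0.0287 0.0893] yawy 4.12 tilt -1.0000 shift [-0.0009 -0.0005 -0.0053] turn -0.98 F [-5.2 -0.5  8.7] w 0.15184377372372657 t 7.2167 q6 -0.15
[-0.16754819  0.93724036  0.15181767]
```

Request:
jog_arm(
  targets=[
    [0,0,-0.001,-1],
    [0,0,-0.003,-1],
    [0,0,-0.005,-1],
    [0,0,-0.006,-1],
    [0,0,-0.006,-1],
  ],
)

```text
time: 7.63
tool_pos: [0.5691, 0.0287, 0.0943]
tool_rot: [0.0, 0.675, 0.738, -0.0]
contact_force: [-3.1, -2.3, 4.9]
gripper_width: 0.152
```

Run:
```python
from h import *
need(.5687,.0278,.0946,5.1); print(manip.state()['ft_torque'])
```

```text
pos [0.5691 0.0287 0.0943] yawy 5.10 tilt -1.0000 shift [-0.0008 -0.0005 -0.0003] turn 0.00 F [-3.1 -2.3  4.9] w 0.15242721681063362 t 7.6333 q6 -0.17
[-0.25473106  0.60941319 -0.00970046]
```

Request:
jog_arm(
  targets=[
    [0,0,-0.002,0],
    [0,0,-0.002,0],
    [0,0,-0.002,0],
  ],
)

```text
time: 7.88
tool_pos: [0.569, 0.0287, 0.0946]
tool_rot: [0.0, 0.675, 0.738, -0.0]
contact_force: [3.2, -1.7, -7.0]
gripper_width: 0.151
```

Request:
jog_arm(
  targets=[
    [0,0,0,0],
    [0,0,0,0],
    [0,0,0,0],
  ],
  fingers=0.5,
)

```text
time: 8.13
tool_pos: [0.5693, 0.0291, 0.0963]
tool_rot: [-0.0, 0.675, 0.738, 0.0]
contact_force: [0.6, -0.1, 0.7]
gripper_width: 0.501
```

Request:
jog_arm(
  targets=[
    [0,0,-0.02,0],
    [0,0,-0.05,0],
    [0,0,-0.08,0],
    [0,0,-0.12,0],
    [-0.02,0,-0.15,0],
  ],
)

```text
time: 8.55
tool_pos: [0.5712, 0.0112, 0.2495]
tool_rot: [0.001, 0.674, 0.739, 0.002]
contact_force: [1.5, 0.4, 0.9]
gripper_width: 0.499
```

Run:
```python
from h import *
need(.475,.13,.25,0)
```

```text
pos [0.5712 0.0112 0.2495] yawy 5.30 tilt -1.0000 shift [ 0.1272 -0.0848 -0.0006] turn 5.30 F [1.5 0.4 0.9] w 0.49864529112549866 t 8.55 q6 -0.20
```

The cap held against a 7 N pull with under 1 mm of movement, so it is locked. I'll take a check picture of the hole and ear here, then look at the pin.

Run:
```python
from h import *
need(.5687,.0278,.25,5.1);grab('wrist','wrist4'); print(proj('wrist4',[.6175,.0335,.087]))
```

```text
pos [0.5712 0.0112 0.2495] yawy 5.30 tilt -1.0000 shift [ 0.0168 -0.0009 -0.0005] turn 0.20 F [1.5 0.4 0.9] w 0.49864529112549866 t 8.55 q6 -0.20
[298.90965845 158.60946241]
```

View pics/wrist4.png

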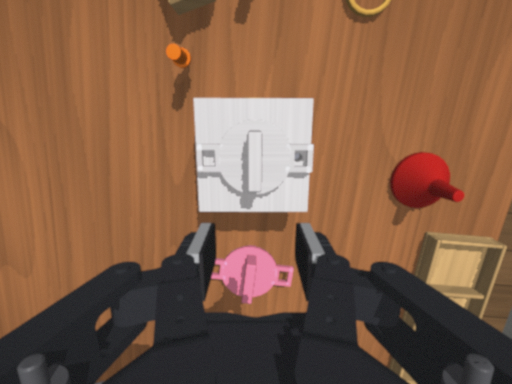

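Request:
jog_arm(
  targets=[
    [0.04,-0.025,0,0],
    [0.075,-0.05,0,0],
    [0.11,-0.075,0,0],
    [0.115,-0.08,0,0],
    [0.115,-0.08,0,0],
  ],
)

```text
time: 9.02
tool_pos: [0.4793, 0.1185, 0.2463]
tool_rot: [0.0, 0.674, 0.739, 0.001]
contact_force: [0.0, -1.0, -0.2]
gripper_width: 0.501
```

Request:
jog_arm(
  targets=[
    [0,0,0,0],
    [0,0,0,0],
  ],
)

```text
time: 9.18
tool_pos: [0.4816, 0.1158, 0.2461]
tool_rot: [0.0, 0.675, 0.738, 0.0]
contact_force: [0.3, 0.2, 0.6]
gripper_width: 0.503
```

Run:
```python
from h import *
need(.475,.213,.045,5.1);grab('wrist','wrist5'); print(proj('wrist5',[.475,.213,.073]))
```

```text
pos [0.4816 0.1158 0.2461] yawy 5.07 tilt -1.0000 shift [0.0975 0.0018 0.2011] turn -0.03 F [0.3 0.2 0.6] w 0.5027851672469545 t 9.1833 q6 -0.00
[256.6545287   81.33944499]
```

View pics/wrist5.png

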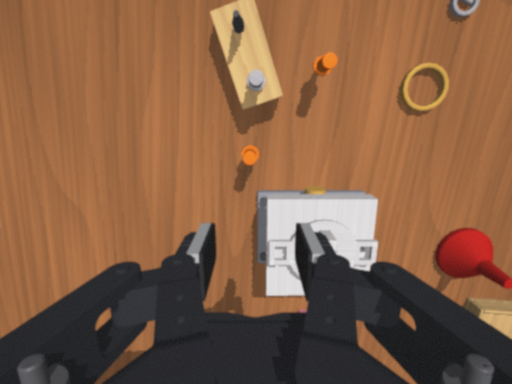

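The cap sits with its bar parallel to housing y and the hole shows in the ear at (300,157). The pin's head is at (256,78) and the punch at (238,22).

Run:
```python
from h import *
im=np.load('pics/wrist5.npz')['im']; hsv=cv2.cvtColor(im,cv2.COLOR_RGB2HSV)[60:100,235:280]
m=((hsv[:,:,1]<60)&(hsv[:,:,2]>110)).astype(np.uint8)
for r in m: print(''.join('.#'[v] for v in r))
b=hsv[:,:,2]
print(b[::2,14:30:1])
im=np.load('pics/wrist4.npz')['im']; g=cv2.cvtColor(im,cv2.COLOR_RGB2GRAY); print(g[146:170,288:312])
```

```text
.............................................
.............................................
.............................................
.............................................
.............................................
.............................................
.............................................
.............................................
.............................................
.............................................
..................#######....................
.................#########...................
................###########..................
...............#############.................
..............##############.................
..............###############................
.............################................
............##################...............
............##################...............
............##################...............
............###################..............
............###################..............
............##################...............
............##################............
[... 3805 characters left out ...]
16 215 215 215 216 218 220 220 220 221 220 220 219 200 164 143 138
  145 179 207 214 213 207]
 [215 217 216 215 215 216 216 217 218 219 219 219 219 215 195 158 144 138
  146 180 207 214 214 210]
 [215 217 216 216 215 213 209 205 204 203 205 205 206 202 187 163 150 142
  153 188 211 216 216 209]
 [222 219 215 214 214 211 203 198 196 195 197 196 196 196 189 182 177 174
  187 213 220 222 218 207]
 [229 225 217 215 214 212 207 206 206 206 206 206 205 205 205 204 202 204
  215 223 226 227 222 206]
 [231 226 218 215 214 213 213 213 213 212 213 213 213 214 213 214 214 215
  220 226 230 229 224 207]
 [229 222 216 215 215 215 215 215 214 213 214 215 214 214 214 214 214 215
  220 227 231 230 224 209]]
```

Run:
```python
from h import *
P=onz('wrist5',(256,77.3),.073); print(P)
s=manip.state(); q=s['tool_rot']; M=R.from_quat([q[1],q[2],q[3],q[0]]).as_matrix()
P=P-M@[.0012,.0010,0]; need(P[0],P[1],.045,5.1)
P4=onz('wrist4',(299.7,157.3),.075); print('hole4',P4)
```

```text
[0.47396368 0.2168785  0.073     ]
pos [0.4818 0.1156 0.246 ] yawy 5.03 tilt -1.0000 shift [0.1005 0.     0.2009] turn -0.07 F [ 0.3 -0.4  0.4] w 0.49956910952049255 t 9.2333 q6 -0.00
hole4 [0.62027036 0.03336308 0.075     ]
```

Request:
jog_arm(
  targets=[
    [0.03,0,0,0],
    [0.065,0,0.01,0],
    [0.095,0,0.04,0],
    [0.1005,0,0.08,0],
    [0.1005,0,0.11,0],
  ],
)

```text
time: 9.65
tool_pos: [0.4722, 0.2173, 0.1336]
tool_rot: [-0.0, 0.675, 0.738, -0.0]
contact_force: [-0.5, -0.4, -0.4]
gripper_width: 0.499
```

Request:
jog_arm(
  targets=[
    [0,0,0.02,0],
    [0,0,0.04,0],
    [0,0,0.04,0],
  ],
)

```text
time: 9.9
tool_pos: [0.4695, 0.2146, 0.0905]
tool_rot: [-0.002, 0.676, 0.737, -0.004]
contact_force: [0.2, -0.2, -0.0]
gripper_width: 0.501
```

Run:
```python
from h import *
P=np.array([0.47396368,0.2168785])
s=manip.state(); q=s['tool_rot']; M=R.from_quat([q[1],q[2],q[3],q[0]]).as_matrix()
P=P-(M@[.0012,.0010,0])[:2]; need(P[0],P[1],.045,5.1)
```

```text
pos [0.4695 0.2146 0.0905] yawy 5.01 tilt -1.0000 shift [0.0007 0.0041 0.0454] turn -0.09 F [ 0.2 -0.2 -0. ] w 0.5009000411710776 t 9.9 q6 0.20
```

Request:
jog_arm(
  targets=[
    [0,0,0,0],
    [0,0,0,0],
  ],
)

```text
time: 10.07
tool_pos: [0.4735, 0.2162, 0.0971]
tool_rot: [0.0, 0.675, 0.737, 0.001]
contact_force: [0.1, 0.2, 0.4]
gripper_width: 0.501
```

Run:
```python
from h import *
need(.4731,.2155,.045,5.1)
```

```text
pos [0.4735 0.2162 0.0971] yawy 5.03 tilt -1.0000 shift [-0.0006 -0.0005  0.0521] turn -0.07 F [0.1 0.2 0.4] w 0.5011882785352603 t 10.0667 q6 0.20
```

Settled and on target. Going down slowly.

Request:
jog_arm(
  targets=[
    [0,0,0.015,0],
    [0,0,0.03,0],
    [0,0,0.045,0],
    [0,0,0.051,0],
    [0,0,0.051,0],
  ],
)

```text
time: 10.48
tool_pos: [0.4722, 0.2162, 0.0448]
tool_rot: [-0.0, 0.675, 0.738, -0.0]
contact_force: [-0.9, -0.2, -0.5]
gripper_width: 0.499
```

Request:
jog_arm(
  targets=[
    [0,0,0,0],
    [0,0,0,0],
    [0,0,0,0],
    [0,0,0,0],
    [0,0,0,0],
  ],
  fingers=0,
)

```text
time: 10.9
tool_pos: [0.4735, 0.2168, 0.0467]
tool_rot: [0.001, 0.675, 0.738, 0.001]
contact_force: [-0.5, -0.3, 6.8]
gripper_width: 0.169
```

Run:
```python
from h import *
need(.4731,.2155,.16,5.1)
```

```text
pos [0.4735 0.2168 0.0467] yawy 5.10 tilt -1.0000 shift [-1.200e-03 -1.000e-04 -1.133e-01] turn 0.00 F [-0.5 -0.3  6.8] w 0.1685753455963395 t 10.9 q6 0.20
```

Request:
jog_arm(
  targets=[
    [0,0,-0.02,0],
    [0,0,-0.055,0],
    [0,0,-0.09,0],
    [0,0,-0.125,0],
    [0,0,-0.15,0],
  ],
)

```text
time: 11.32
tool_pos: [0.4726, 0.2167, 0.1982]
tool_rot: [0.001, 0.675, 0.738, 0.001]
contact_force: [0.4, 1.4, 0.1]
gripper_width: 0.163
```

Request:
jog_arm(
  targets=[
    [-0.03,0.015,0,0],
    [-0.06,0.035,0,0],
    [-0.09,0.055,0,0],
    [-0.12,0.075,0,0],
    [-0.15,0.095,0,0],
  ],
)

```text
time: 11.73
tool_pos: [0.5804, 0.0742, 0.1946]
tool_rot: [-0.0, 0.675, 0.738, -0.0]
contact_force: [0.0, 0.7, -1.3]
gripper_width: 0.166
```

Run:
```python
from h import *
need(.627,-.055,.19,5.1)
```

```text
pos [0.5804 0.0742 0.1946] yawy 5.12 tilt -1.0000 shift [-0.1328  0.0349  0.0046] turn 0.02 F [ 0.   0.7 -1.3] w 0.1657566964367259 t 11.7333 q6 -0.09
```

Request:
jog_arm(
  targets=[
    [-0.035,0.01,0,0],
    [-0.07,0.02,0,0],
    [-0.105,0.03,0,0],
    [-0.125,0.035,0,0],
    [-0.125,0.035,0.02,0],
  ],
)

```text
time: 12.15
tool_pos: [0.6295, -0.0506, 0.1791]
tool_rot: [0.004, 0.677, 0.736, 0.002]
contact_force: [1.0, 0.7, -0.5]
gripper_width: 0.164
```

Request:
jog_arm(
  targets=[
    [0,0,0,0],
    [0,0,0,0],
    [0,0,0,0],
  ],
)

```text
time: 12.4
tool_pos: [0.6255, -0.0452, 0.1747]
tool_rot: [-0.0, 0.675, 0.738, -0.0]
contact_force: [-0.4, 0.0, -1.0]
gripper_width: 0.166
```

Run:
```python
from h import *
need(.6178,.0335,.19,5.1); im,_=grab('wrist','wrist6')
print(proj('wrist6',[.6178,.0335,.075]))
s=cv2.resize(im[60:310,130:400,::-1],None,fx=2.2,fy=2.2,interpolation=cv2.INTER_CUBIC); cv2.imwrite('pics/w6.png',s)
```

```text
pos [ 0.6255 -0.0452  0.1747] yawy 5.14 tilt -1.0000 shift [ 0.0791 -0.0006 -0.0153] turn 0.04 F [-0.4  0.  -1. ] w 0.1664036801017008 t 12.4 q6 -0.28
[254.2268234   95.82501691]
```

View pics/w6.png

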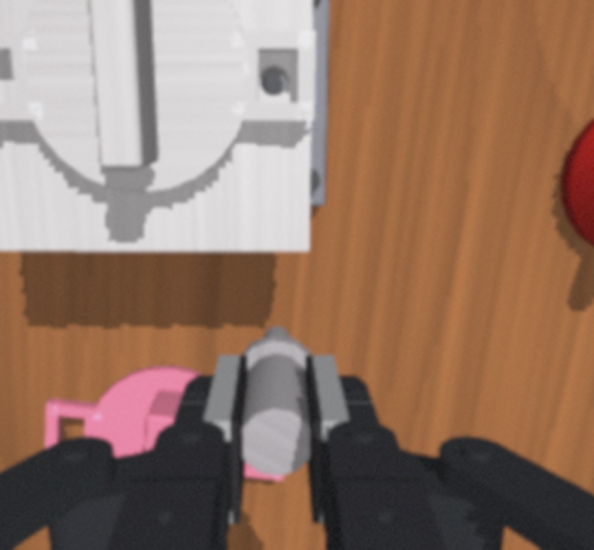

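Run:
```python
from h import *
s=manip.state(); q=s['tool_rot']; M=R.from_quat([q[1],q[2],q[3],q[0]]).as_matrix(); t=np.array(s['tool_pos']); f='wrist6'
tl=lambda P:(M.T@(P-t)*1000).round(1)
px=lambda x,y:(130+(x+.5)/2.2-.5,60+(y+.5)/2.2-.5)
print('hole',tl(onz(f,px(273,79),.075)))
z=t[2]-.0407
print('tip front(-r)',tl(onz(f,px(278,327),z)),'collar front(-11)',tl(onz(f,px(276,336),z+.033)),'head top L/R',tl(onz(f,px(244,440),z+.067)),tl(onz(f,px(307,440),z+.067)),'head back(+8)',tl(onz(f,px(276,474),z+.067)),'head front',tl(onz(f,px(276,410),z+.067)))
```

```text
hole [ 79.2  -1.4 100.4]
tip front(-r) [ 3.   0.4 40.7] collar front(-11) [12.  -0.2  7.7] head top L/R [  1.6  -6.8 -26.3] [  1.6   6.1 -26.3] head back(+8) [ -6.3  -0.2 -26.3] head front [  8.3  -0.2 -26.3]
```

Request:
jog_arm(
  targets=[
    [0.025,-0.001,0,0],
    [0.05,-0.0014,0,0],
    [0.07,-0.0014,0.005,0],
    [0.078,-0.0014,0.015,0],
    [0.078,-0.0014,0.025,0],
  ],
)

```text
time: 12.87
tool_pos: [0.6179, 0.0338, 0.1505]
tool_rot: [0.001, 0.674, 0.739, 0.001]
contact_force: [-0.5, -0.0, -0.5]
gripper_width: 0.164
```

Request:
jog_arm(
  targets=[
    [0,0,0,0],
    [0,0,0,0],
    [0,0,0,0],
  ],
)

```text
time: 13.12
tool_pos: [0.6177, 0.0307, 0.1497]
tool_rot: [0.0, 0.675, 0.738, -0.0]
contact_force: [0.7, -0.5, -0.2]
gripper_width: 0.163
```

Run:
```python
from h import *
need(.6171,.0325,.12,5.1)
```

```text
pos [0.6177 0.0307 0.1497] yawy 5.05 tilt -1.0000 shift [ 0.0018 -0.0004  0.0297] turn -0.05 F [ 0.7 -0.5 -0.2] w 0.16273040652426948 t 13.1167 q6 -0.16
```

Request:
jog_arm(
  targets=[
    [0.0005,0,0.01,0],
    [0.0005,0,0.01,0],
    [0.0005,0,0.01,0],
  ],
)

```text
time: 13.37
tool_pos: [0.6171, 0.0317, 0.1388]
tool_rot: [-0.001, 0.675, 0.738, -0.001]
contact_force: [-0.5, -0.3, -0.1]
gripper_width: 0.165
```

Request:
jog_arm(
  targets=[
    [0,0,0,0],
  ],
)

```text
time: 13.45
tool_pos: [0.6175, 0.0318, 0.1396]
tool_rot: [-0.0, 0.675, 0.738, -0.0]
contact_force: [-0.4, -0.4, -0.6]
gripper_width: 0.163
```

Request:
jog_arm(
  targets=[
    [0,0,0,0],
  ],
)

```text
time: 13.53
tool_pos: [0.6177, 0.032, 0.14]
tool_rot: [0.0, 0.675, 0.738, 0.0]
contact_force: [0.5, -0.4, -0.8]
gripper_width: 0.16
```

Run:
```python
from h import *
need(.6171,.0325,.12,5.1)
```

```text
pos [0.6177 0.032  0.14  ] yawy 5.08 tilt -1.0000 shift [ 0.0006 -0.0006  0.02  ] turn -0.02 F [ 0.5 -0.4 -0.8] w 0.16043082646961554 t 13.5333 q6 -0.16
```

Request:
jog_arm(
  targets=[
    [0.0005,-0.0005,0.008,0],
    [0.0005,-0.0005,0.016,0],
    [0.0005,-0.0005,0.022,0],
    [0.0005,-0.0005,0.028,0],
    [0.0005,-0.0005,0.028,0],
  ],
)

```text
time: 13.95
tool_pos: [0.6163, 0.0327, 0.1096]
tool_rot: [-0.001, 0.675, 0.738, -0.001]
contact_force: [1.0, -0.3, -0.3]
gripper_width: 0.168
```

Request:
jog_arm(
  targets=[
    [0,0,0,0],
    [0,0,0,0],
  ],
)

```text
time: 14.12
tool_pos: [0.617, 0.0327, 0.1118]
tool_rot: [-0.0, 0.675, 0.738, -0.0]
contact_force: [1.1, 0.7, 0.1]
gripper_width: 0.16
```

Request:
jog_arm(
  targets=[
    [0,0,0.005,0],
    [0,0,0.01,0],
    [0,0,0.013,0],
    [0,0,0.013,0],
    [0,0,0.013,0],
  ],
)

```text
time: 14.53
tool_pos: [0.6168, 0.0326, 0.0984]
tool_rot: [-0.0, 0.675, 0.738, -0.0]
contact_force: [-0.2, 0.0, -1.3]
gripper_width: 0.164
```

Run:
```python
from h import *
need(.6171,.0325,.0977,5.1)
```

```text
pos [0.6168 0.0326 0.0984] yawy 5.10 tilt -1.0000 shift [-0.0002  0.0003  0.0007] turn -0.00 F [-0.2  0.  -1.3] w 0.16395579237007712 t 14.5333 q6 -0.16
```

Tip is about 17 mm down with no side force. Release, go up and check.

Request:
jog_arm(
  targets=[
    [0,0,0,0],
    [0,0,0,0],
    [0,0,0,0],
    [0,0,0,0],
  ],
  fingers=0.4,
)

```text
time: 14.87
tool_pos: [0.6172, 0.0326, 0.0991]
tool_rot: [0.0, 0.675, 0.738, 0.0]
contact_force: [0.8, 0.8, 0.4]
gripper_width: 0.399
```

Request:
jog_arm(
  targets=[
    [0,0,-0.02,0],
    [0,0,-0.05,0],
    [0,0,-0.08,0],
    [-0.01,0,-0.11,0],
    [-0.04,0,-0.14,0],
  ],
)

```text
time: 15.28
tool_pos: [0.6203, -0.0043, 0.2399]
tool_rot: [-0.0, 0.673, 0.739, 0.001]
contact_force: [1.1, 0.8, -0.4]
gripper_width: 0.399
```

Request:
jog_arm(
  targets=[
    [-0.03,0,0,0],
    [-0.03,0,0,0],
    [-0.03,0,0,0],
    [-0.03,0,0,0],
  ],
)

```text
time: 15.62
tool_pos: [0.6227, -0.0363, 0.2374]
tool_rot: [-0.001, 0.675, 0.738, -0.0]
contact_force: [-0.6, 0.1, -0.6]
gripper_width: 0.4
```

Run:
```python
from h import *
need(.6171,.0325,.0977,5.1); im,_=grab('wrist','wrist7'); im2,_=grab('side','side7')
c,sn=np.cos(np.radians(5.1)),np.sin(np.radians(5.1))
H=[.568+.05*c,.0289+.05*sn]
for f in ('wrist7','side7'): print(f,'collar c',proj(f,H+[.092]),'head top',proj(f,H+[.124]),'cap bar top',proj(f,[.568,.0289,.117]))
a=cv2.resize(im[80:230,170:370,::-1],(520,390),interpolation=2); b=cv2.resize(im2[160:260,220:320,::-1],(260,260),interpolation=2)
o=np.zeros((390,780,3),np.uint8); o[:,:520]=a; o[:260,520:]=b; cv2.imwrite('pics/w7.png',o)
```

```text
pos [ 0.6227 -0.0363  0.2374] yawy 5.08 tilt -1.0000 shift [0.0689 0.0007 0.1398] turn -0.02 F [-0.6  0.1 -0.6] w 0.4001660066054654 t 15.6167 q6 -0.27
wrist7 collar c [256.38723566 108.60464622] head top [256.52919413 108.0561585 ] cap bar top [200.45697771 108.18891161]
side7 collar c [248.75973828 199.26161298] head top [248.49834536 188.07575372] cap bar top [269.38403641 194.1813542 ]
```

View pics/w7.png

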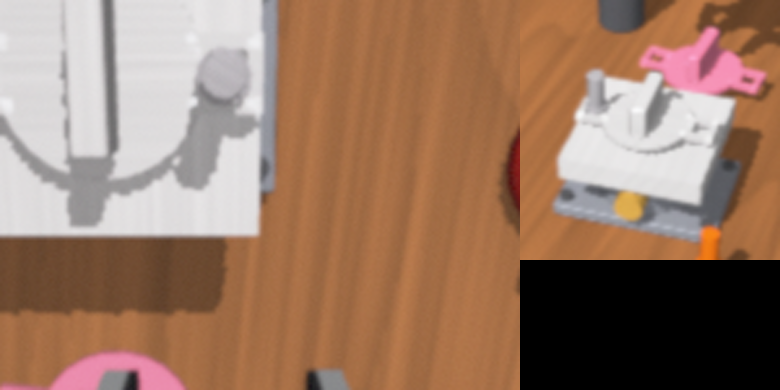

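The pin head is at wrist px (255.8,108.1), predicted 256.5,108.1, and at side px (249.2,187.7), predicted 248.5,188.1. It is upright and seated, so I'm handing in.

```bash
python3 -c "
from plant import manip
print(manip.job_done())"
```

```text
the job is handed in; nothing more can be done
None
```

The cap is locked in the housing and the locking pin stands upright in its hole. I handed the job in at about 15.7 s; the hand-in reports no verdict.

- **Cap:** I set the lugs in the slots, pressed it down against about 9 N of spring force and turned it 60° clockwise. It then sprang up. A 7 N upward pull moved it by less than 1 mm, and the last pictures show the bar along the housing's y axis.
- **Pin:** I took it from the stand and lowered it through the ear until the tip was about 17 mm below the top face, with no side force, then released it. In the final wrist and side pictures its head is within 1 px of where a seated, upright pin should appear.
- **Other objects:** The arm kept clear of everything else on the bench. I did not measure their final positions separately.
- **Disagreements:** The measured tool position wandered by about 1 mm, more while the arm was settling. The wrist camera and the gripped cap also differed by about 1.3 mm. I allowed for both by measuring the part and its hole in the same picture. No check failed.

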